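# Set up a raised workpiece for sanding on two bearers

### The arm

A 6-joint arm with a two-finger parallel gripper is mounted at the origin on a cart in front of the work surface, level with it; the furniture and walls round the work are solid. World frame = base frame: x ahead of the robot, y to its left, z up, the work surface at z = 0. Lengths are in mm, angles in rad, forces in N, time in s.
With the tool pointing down it reaches from about 350 to 875 mm from the base axis. Payload 4.2 kg.
Tool frame: the origin (TCP) lies between the finger pads; the fingertips stand 25 mm ahead of it and the grasp point (between the pads) lies 6 mm ahead of it; z points along the fingers, y is the line along which they close (so a half turn about z gives the same grasp; the last joint's range is limited). The gripper opens to 85 mm and grips with 20 to 120 N. Pads are 22 mm wide; open, the fingers measure 114 mm over their backs; the gripper's body (76 mm by 85 mm) begins 54 mm behind the grasp point. The pads swing forward as they close: fully open they stand 13 mm farther back than shut.
Start: joints at [1.531, 0.385, 0.008, 0, -1.194, -0.259], TCP at [183.951, 597.295, 256.312] pointing down, gripper open.
Joint ranges: [-3.14, 3.14], [-1.21, 2.06], [-1.07, 1.41], [-3.16, 2.05], [-2.99, -0.16], [-3.1, 3.1]. Speed limits (rad/s): [2.79, 2.79, 3.14, 3.14, 3.14, 3.14].

### API

Orientations are given as a unit quaternion [x, y, z, w].
In Python, from bench import read_state, imaging, workorder, nets gives the robot as it stands.
- The arm moves only by the tool apply_moves, never from a script. Its argument "rows" is a list of rows, each an object with "hand": the opening, from -1 (shut) to 1 (fully open); "delta_pos": the shift along the tool's x, y, z in mm, a list of three; "yaw": the turn about the tool's z in rad. A call has 1 to 12 rows; each row is the pose to reach, as a shift and turn from the pose commanded when the call began, along the tool's axes at that moment; what a row does not reach only later rows make up. A row lasts 1/12 s, in which the tool goes at most 41.7 mm and 7.16 degrees, less where a joint would pass 70% of its speed; a pose out of reach is approached as far as the arm can. A call with a gripper value outside its range is refused whole. The fingers move at their own pace and stop on an object; the grip force is fixed at half the most. Time passes only in rows, so rows that repeat a pose let the fingers close. It gives the time, the measured TCP pose, the force, the opening and the grip force at its end, in the units of the state.
- read_state(): the state, without advancing time (a new reading comes with each control period).
- imaging.get_image(name): name is "scene" or "side" or "wrist"; returns a dict with "pixels" (420x560x3 uint8, red, green, blue), "fx", "fy", "cx", "cy" (pixels), "dist" ([k1, k2, p1, p2, k3] as OpenCV has them; the pictures are not rectified), "xyz" and "rotation" of the camera in the world. Camera axes: x right, y down, z forward; pixel columns grow to the right and rows downward; lengths in mm; the calibration is good to about 2 mm. A picture is of the moment at which its call begins. There is no depth.
- workorder.job_done(): hands the job in; it is judged then, once.
Trained networks look in the newest picture that a camera, given by its name, has taken for a name from the list of things; names that differ only in an ending like _2 or _b are one class to them, and where a whole thing is asked for, a point or a joint stands for the part that bears it (a point fixed in the world has none). Each returns a list of dicts, best first, with "score" (0 to 1); they miss things now and then, are a little off and sometimes report something else, mostly with a low value. They report only what shows in the picture. A call takes as long as a camera call. They do not tell look-alikes from the thing itself.
- nets.find_in(camera, query): "location" ([row, column] in pixels, amid what is visible of it).
- nets.pinpoint(camera, query): "location" ([row, column] in pixels: a listed point, or the origin of a listed thing).
The state is a dict: "clock": time; "joints": joint angles; "joint_vel": joint speeds; "joint_efforts": joint torques, N m; "position": TCP position; "ee_rot": TCP orientation; "contact_force": force on the tool from outside, world axes, zero at the start; "wrist_torque": the same for the moment, N m; "gripper_width": finger opening in mm; "grasp_force": force on a finger pad.
Only numpy, scipy, OpenCV 4.12 (cv2) and the standard library are available. Lean on these libraries where they do the work, as an engineer would, in place of code of your own. Each camera call takes 0.05 s, during which the arm holds its last target. There are 200 camera calls.

### The job

Set up the sanding job on the square plywood setting-up board that is screwed to the bench: lay the long bearer and the short bearer flat on the board, each on its own scribed outline, then lay the plywood workpiece flat across both bearers, at right angles to them and centred over the middle of the board, and set the cork sanding block on top of the workpiece, centred and lying lengthwise along it. Leave everything resting there, and leave the grey offcut block, the folding rule and the pincers where they lie.

Things in the scene. Friction and masses are not known exactly. Their poses are not given: they have to be found in the camera images.
- setup_board: square pale plywood board, 200 x 200 x 18 mm, fixed to the bench (place and yaw new each start), two dark rectangular outlines scribed on top, a screw head at each corner. Origin: centre of its underside, top 18 mm above. Both outlines run along its y axis, the long one centred at x = -45 mm, the short one at x = +45 mm; the board's middle is midway between them
- long_outline (a point): centre of the long, narrow outline (32 x 192 mm) on the board's top surface; where the long bearer goes. Long way along y of the board, whose orientation it shares
- short_outline (a point): centre of the short outline (37 x 112 mm) on the board's top surface; where the short bearer goes. Long way along y of the board, whose orientation it shares
- long_bearer: loose, long slim greyish-brown wooden bar lying flat, 30 mm wide, 190 mm long, 20 mm high, about 0.07 kg. Origin: centre of its underside; long way along its y axis, z up
- short_bearer: loose, short narrow brown wooden bar lying flat, 35 mm wide, 110 mm long, 20 mm high (as high as the long bearer), about 0.05 kg. Origin: centre of its underside; long way along its y axis, z up
- workpiece: loose, flat piece of light brown plywood with layered edges, 60 mm wide, 120 mm long, 18 mm thick, about 0.08 kg. Origin: centre of its underside; long way along its y axis, z up. On the bearers its underside is 38 mm and its top 56 mm above the bench. (A similar piece at the far back left, by the tape roll, is out of reach and not meant)
- sanding_block: loose, dark red-brown speckled cork sanding block, 64 mm wide, 112 mm long, 34 mm high, about 0.11 kg; the only one within reach (one at the far back right is not meant). Origin: centre of its underside; long way along its y axis, z up
- offcut_block: bystander: loose weathered grey wooden block 40 x 100 x 30 mm, to be left alone
- folding_rule: bystander: loose folded yellow rule 18 x 235 x 16 mm, to be left alone
- pincers: bystander: loose pincers with red handles, 61 x 201 x 16 mm, to be left alone
Mind the look-alikes: they are no part of the job. Leave any turquoise look-alike of the sanding_block alone.

How it is judged (in metres and radians):
At the end, for the whole second after the job is handed in: Each bearer flat on the board, within 12 mm and 7 degrees of its outline; workpiece flat on both bearers, square to them within 8.5 degrees, centre within 12 mm of the board's middle; sanding block flat on the workpiece, centred within 15 mm, along it within 11 degrees; all at rest (horizontal distance between long_bearer and long_outline below 0.012 m and angle between the y axis of each of long_bearer, short_bearer and the y axis of setup_board, either way round below 0.12 rad and height (world z) of long_bearer between 0.012 and 0.024 m and angle between each of long_bearer, short_bearer, workpiece, sanding_block's own z axis and vertical below 0.08 rad and linear speed of each of long_bearer, short_bearer, workpiece, sanding_block below 0.01 m/s and horizontal distance between short_bearer and short_outline below 0.012 m and height (world z) of short_bearer between 0.012 and 0.024 m and horizontal distance between workpiece and setup_board below 0.012 m and angle between the y axis of workpiece and the x axis of setup_board, either way round below 0.15 rad and height (world z) of workpiece between 0.032 and 0.044 m and horizontal distance between sanding_block and workpiece below 0.015 m and angle between the y axis of sanding_block and the y axis of workpiece, either way round below 0.2 rad and height (world z) of sanding_block between 0.05 and 0.062 m); the robot touches nothing.
It fails at once if a bystander (grey offcut block, folding rule or pincers) is moved by more than 25 mm (distance of any of offcut_block, folding_rule, pincers from where it was at the start of the episode above 0.025 m).
It also fails if it takes over 99 s, if anything falls off the work surface, if the arm or the gripper's body presses on something with over 40 N, if the wrist force passes 120 N, or if a joint passes its speed limit or range.

## Working session

There is one attempt and no reset: what is moved stays moved. The work goes in short steps, Python scripts to look and compute and a tool call to move; the robot and the scene stay as the last step left them, time stands still between calls to the robot, and variables do not carry over. Pictures are saved under pics/ and viewed, at most 14 in all, crops included, and the job is handed in when it is done.

Besides the shell and the picture viewer there is one more tool, called after "Emit:" as name(argument=value, ...) on one line, values as JSON. apply_moves: Moves the arm, as the interface text tells. Its arguments: {"type":"object","properties":{"rows":{"type":"array"}},"required":["rows"]}

```bash
mkdir -p pics; ls; cat > h.py <<'E'
import numpy as np, cv2, json
from bench import read_state, imaging, workorder, nets
from scipy.spatial.transform import Rotation as R
def K(im): return np.array([[im['fx'],0,im['cx']],[0,im['fy'],im['cy']],[0,0,1.]])
def rot(im):
    r=np.array(im['rotation'],float)
    return R.from_quat(r).as_matrix() if r.size==4 else r.reshape(3,3)
def toworld(im,rc,z):
    rc=np.atleast_2d(np.array(rc,float))
    n=cv2.undistortPoints(rc[:,None,::-1].copy(),K(im),np.array(im['dist'],float))[:,0]
    d=np.c_[n,np.ones(len(n))]@rot(im).T; o=np.array(im['xyz'],float)
    return o+d*((z-o[2])/d[:,2])[:,None]
def topix(im,P):
    M=rot(im).T
    p,_=cv2.projectPoints(np.array(P,float).reshape(-1,1,3),cv2.Rodrigues(M)[0],-M@np.array(im['xyz'],float),K(im),np.array(im['dist'],float))
    return p[:,0,::-1]
def save(im,name): cv2.imwrite('pics/'+name,im['pixels'][:,:,::-1])
E
python3 - <<'E'
from h import *
s=read_state();print(s)
for c in ['scene','side','wrist']:
    im=imaging.get_image(c);save(im,c+'0.png');print(c,im['xyz'],im['rotation'],im['fx'],im['dist'])
    if c=='side':continue
    for q,z in [('setup_board',0),('long_outline',18),('short_outline',18),('long_bearer',0),('short_bearer',0),('workpiece',0),('sanding_block',0),('offcut_block',0),('folding_rule',0),('pincers',0)]:
        for r in nets.pinpoint(c,q)[:3]:
            if r['score']>.2: print(q,round(r['score'],2),np.round(r['location']),np.round(toworld(im,r['location'],z)[0][:2]))
E
```

```text
pics
{'clock': 0.0, 'joints': array([ 1.53060113e+00,  3.85587411e-01,  6.59094732e-03, -4.90874551e-04,
       -1.19398171e+00, -2.58615635e-01]), 'joint_vel': array([-0.00046022,  0.00137987,  0.00069249, -0.00019158,  0.00168749,
       -0.00097572]), 'joint_efforts': array([-2.42169881e-04, -3.92290986e+01,  1.88402635e+01,  4.18642849e+00,
       -4.65029996e-03, -2.88558489e-06]), 'position': array([183.80601933, 596.80032718, 255.19044628]), 'ee_rot': array([ 9.88845659e-01, -1.48939655e-01, -1.07856610e-04,  1.10928911e-03]), 'contact_force': array([ 0.42939252, -0.13418904, -0.53282978]), 'wrist_torque': array([0.0070539 , 0.02298697, 0.00435092]), 'grasp_force': 0.0, 'gripper_width': 85.28350056686095}
scene [-440.90425469 -745.35307794  890.02301973] [ 0.7929022  -0.3926431   0.20923303 -0.41636407] 483.7677885128609 [-0.0782002  0.         0.         0.         0.       ]
setup_board 0.98 [246. 308.] [ 504. -129.]
long_outline 0.88 [239. 293.] [483. -87.]
short_outline 0.72 [246. 321.] [ 507. -171.]
short_outline 0.67 [192. 224.] [555. 255.]
long_bearer 0.58 [288. 410.] [ 521. -448.]
short_bearer 0.49 [192. 223.] [573. 278.]
workpiece 0.93 [184. 192.] [546. 406.]
sanding_block 0.86 [208. 261.] [577. 109.]
sanding_block 0.76 [166. 242.] [750. 348.]
sanding_block 0.66 [246. 320.] [ 524. -158.]
offcut_block 0.64 [328. 363.] [ 320. -419.]
folding_rule 0.67 [285. 286.] [ 328. -179.]
pincers 0.66 [222. 174.] [346. 281.]
side [-186.99828829 1452.78176031 1177.09361711] [-0.19976886  0.86274534 -0.45287598  0.10327746] 546.4722863096304 [-0.20710154  0.          0.          0.          0.        ]
wrist [248.25107473 576.54909645 373.7189157 ] [-0.58876008  0.79711256  0.10802805 -0.07939193] 335.50391311783864 [-0.05951382  0.          0.          0.          0.        ]
```

View pics/scene0.png

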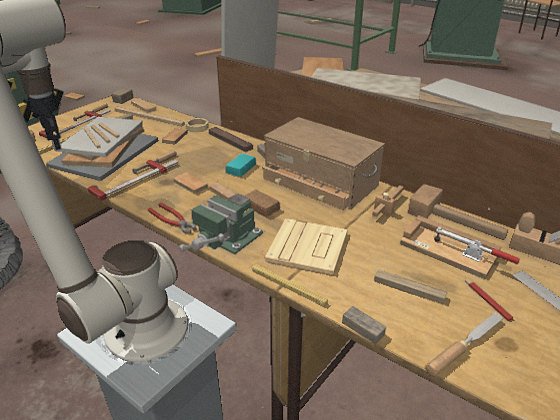

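View pics/side0.png

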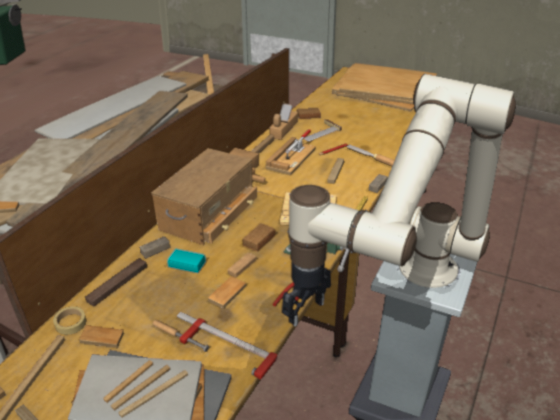

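Scene: board (308,246), long bearer (410,288), short bearer (223,192), workpiece (192,184), the real sanding block (264,204), turquoise look-alike (241,165), vise at (225,222). The side view agrees. I'm moving over the left group for a wrist view.

Emit:
apply_moves(rows=[{"hand": 1, "delta_pos": [60, 33, -60], "yaw": 0}, {"hand": 1, "delta_pos": [360, 200, -95], "yaw": 0}, {"hand": 1, "delta_pos": [360, 200, -95], "yaw": 0}, {"hand": 1, "delta_pos": [360, 200, -95], "yaw": 0}, {"hand": 1, "delta_pos": [360, 200, -95], "yaw": 0}, {"hand": 1, "delta_pos": [360, 200, -95], "yaw": 0}, {"hand": 1, "delta_pos": [360, 200, -95], "yaw": 0}, {"hand": 1, "delta_pos": [360, 200, -95], "yaw": 0}, {"hand": 1, "delta_pos": [360, 200, -95], "yaw": 0}, {"hand": 1, "delta_pos": [360, 200, -95], "yaw": 0}, {"hand": 1, "delta_pos": [360, 200, -95], "yaw": 0}, {"hand": 1, "delta_pos": [360, 200, -95], "yaw": 0}])

```text
clock: 2.15
position: [471.0, 298.1, 352.1]
ee_rot: [0.989, -0.151, 0.001, -0.001]
contact_force: [0.2, 0.4, -0.7]
gripper_width: 85.1
grasp_force: 0.0
```

```bash
cat > look.py <<'E'
from h import *
import sys
s=read_state();print(s['position'],s['ee_rot'],s['clock'])
im=imaging.get_image('wrist');save(im,sys.argv[1]);np.save(sys.argv[1]+'.npy',im,allow_pickle=True)
print(im['xyz'],rot(im)[:,2])
for q,z in [('setup_board',0),('long_outline',18),('short_outline',18),('long_bearer',0),('short_bearer',0),('workpiece',0),('sanding_block',0)]:
    for r in nets.pinpoint('wrist',q)[:3]:
        if r['score']>.3: print(q,round(r['score'],2),np.round(r['location']),np.round(toworld(im,r['location'],z)[0][:2]))
E
python3 look.py w1.png
```

```text
[471.01220559 298.09588941 352.07778004] [ 9.88516222e-01 -1.51112782e-01  5.71890825e-04 -5.28236165e-04] 2.15
[535.09332882 276.93616905 469.52083523] [-0.25216601  0.08065628 -0.96431679]
long_outline 0.7 [ 78. 553.] [488. -84.]
short_bearer 0.76 [103. 278.] [561. 274.]
workpiece 0.66 [147. 194.] [541. 402.]
sanding_block 0.66 [ 50. 386.] [584. 119.]
```

View pics/w1.png

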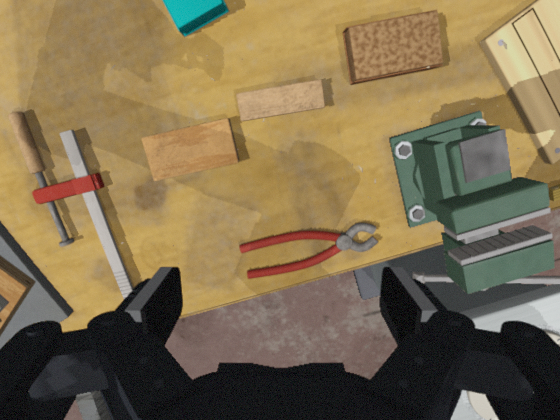

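Emit:
apply_moves(rows=[{"hand": 1, "delta_pos": [159, 545, 0], "yaw": 0}, {"hand": 1, "delta_pos": [159, 545, 0], "yaw": 0}, {"hand": 1, "delta_pos": [159, 545, 0], "yaw": 0}, {"hand": 1, "delta_pos": [159, 545, 0], "yaw": 0}, {"hand": 1, "delta_pos": [159, 545, 0], "yaw": 0}, {"hand": 1, "delta_pos": [159, 545, 0], "yaw": 0}, {"hand": 1, "delta_pos": [159, 545, 0], "yaw": 0}, {"hand": 1, "delta_pos": [159, 545, 0], "yaw": 0}, {"hand": 1, "delta_pos": [159, 545, 0], "yaw": 0}, {"hand": 1, "delta_pos": [159, 545, 0], "yaw": 0}, {"hand": 1, "delta_pos": [159, 545, 0], "yaw": 0}, {"hand": 1, "delta_pos": [159, 545, 0], "yaw": 0}])

```text
clock: 3.55
position: [461.3, -201.1, 351.6]
ee_rot: [0.989, -0.148, 0.0, -0.0]
contact_force: [1.6, -0.3, 0.5]
gripper_width: 85.4
grasp_force: 0.0
```

Emit:
apply_moves(rows=[{"hand": 1, "delta_pos": [24, 82, 0], "yaw": 0}, {"hand": 1, "delta_pos": [24, 82, 0], "yaw": 0}, {"hand": 1, "delta_pos": [24, 82, 0], "yaw": 0}, {"hand": 1, "delta_pos": [24, 82, 0], "yaw": 0}])

```text
clock: 3.88
position: [460.2, -286.7, 350.4]
ee_rot: [0.989, -0.15, -0.001, -0.0]
contact_force: [0.3, 0.7, 0.3]
gripper_width: 85.3
grasp_force: 0.0
```

```bash
python3 look.py w2.png
```

```text
[ 460.22683885 -286.73241694  350.41515183] [ 9.88611622e-01 -1.50487360e-01 -7.73611503e-04 -1.26341088e-04] 3.8833
[ 524.64794658 -307.72939927  467.71246118] [-0.2549187   0.08004585 -0.96364367]
setup_board 0.77 [177. 165.] [ 502. -129.]
long_outline 0.91 [198. 137.] [488. -87.]
short_outline 0.71 [160. 187.] [ 515. -173.]
long_bearer 0.96 [ 97. 386.] [ 515. -452.]
```

View pics/w2.png

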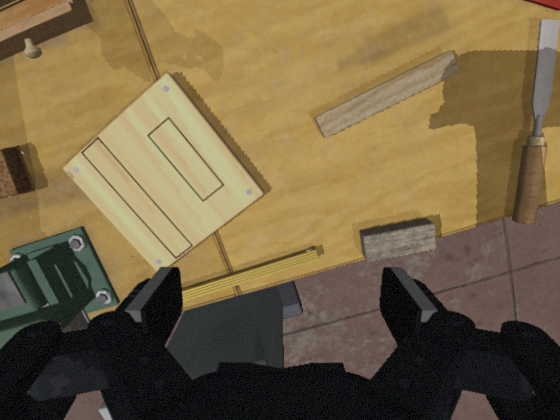

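Wrist view 2 shows the board with corners near (170,73), (66,168), (157,268) and (263,193). The long outline's centre is about (137,198), the short outline's (187,160), and the long bearer's (386,96). View 1 shows the workpiece (190,150), short bearer (280,99) and cork block (392,47). Next I'm fitting the known rectangles to the edges.

```bash
cat >> h.py <<'E'
from scipy.optimize import differential_evolution
def box(x,y,a,w,l,z):
    c=np.array([[-w,-l],[w,-l],[w,l],[-w,l]])/2
    r=np.array([[np.cos(a),-np.sin(a)],[np.sin(a),np.cos(a)]])
    return np.c_[c@r.T+[x,y],np.full(4,z)]
def fit(im,x,y,a,rects,dx=25,da=.25):
    """pose of a body (y axis heading a+90deg); rects: (w,l,z,ox) outlines fitted to image edges"""
    g=cv2.GaussianBlur(cv2.cvtColor(im['pixels'],cv2.COLOR_RGB2LAB),(0,0),1.2).astype(np.float32)
    gx=cv2.Sobel(g,cv2.CV_32F,1,0);gy=cv2.Sobel(g,cv2.CV_32F,0,1)
    def cost(p):
        t=0
        for w,l,z,ox in rects:
            c=box(p[0]+ox*np.cos(p[2]),p[1]+ox*np.sin(p[2]),p[2],w,l,z)
            for i in range(4):
                q=topix(im,np.linspace(c[i],c[(i+1)%4],50)[1:-1])
                n=q[-1]-q[0];n=np.array([n[1],-n[0]])/np.linalg.norm(n) # (row,col) normal
                m=q[:,::-1].astype(np.float32)[:,None]
                d=n[0]*cv2.remap(gy,m,None,1)+n[1]*cv2.remap(gx,m,None,1)
                t-=np.minimum(np.linalg.norm(d[:,0],axis=1),150).mean()
        return t/len(rects)/4
    r=differential_evolution(cost,[(x-dx,x+dx),(y-dx,y+dx),(a-da,a+da)],seed=1,popsize=15,maxiter=40,polish=False)
    return r.x,r.fun
def draw(im,v,p,rects,col=(255,0,255)):
    for w,l,z,ox in rects:
        c=box(p[0]+ox*np.cos(p[2]),p[1]+ox*np.sin(p[2]),p[2],w,l,z)
        q=topix(im,c)[:,::-1]; cv2.polylines(v,[np.int32(q*16)],True,col,1,cv2.LINE_AA,4)
S=dict(b=[(200,200,18,0),(32,192,18,-45),(37,112,18,45)],long=[(30,190,20,0)],short=[(35,110,20,0)],wp=[(60,120,18,0)],sb=[(64,112,34,0)])
def ang(im,p,q):
    w=toworld(im,[p[::-1],q[::-1]],18);d=w[1]-w[0];return np.arctan2(d[1],d[0])-np.pi/2
E
python3 - <<'E'
from h import *
i1=np.load('w1.png.npy',allow_pickle=True).item();i2=np.load('w2.png.npy',allow_pickle=True).item()
J=[(i2,'b',502,-129,ang(i2,(180,258),(95,140))),(i2,'long',515,-452,ang(i2,(320,125),(455,62))),
(i1,'short',561,274,ang(i1,(237,102),(325,93))),(i1,'wp',541,402,ang(i1,(145,160),(238,145))),(i1,'sb',584,119,ang(i1,(347,55),(440,40)))]
V={id(i1):i1['pixels'][:,:,::-1].copy(),id(i2):i2['pixels'][:,:,::-1].copy()}
for im,k,x,y,a in J:
    p,f=fit(im,x,y,a,S[k]);print(k,np.round([x,y,a],2),p.round(3),round(f,1));draw(im,V[id(im)],p,S[k])
a,b=V.values();
cv2.imwrite('pics/fit.png',np.hstack([cv2.resize(b[0:280,120:470],None,fx=1.1,fy=1.1),cv2.resize(a[0:280,60:340+70],None,fx=1.1,fy=1.1)]) if 0 else np.hstack([a[:280,130:460],b[:280,50:470]]))
E
```

```text
b [ 502.   -129.     -1.33] [ 498.278 -128.161   -1.221] -93.2
long [ 515. -452.   -3.] [ 516.985 -445.41    -2.985] -48.3
short [561.   274.    -3.35] [562.441 269.982  -3.273] -66.3
wp [541.   402.    -3.29] [538.728 404.493  -3.24 ] -66.0
sb [584.   119.    -3.28] [579.811 122.81   -3.254] -78.6
```

View pics/fit.png

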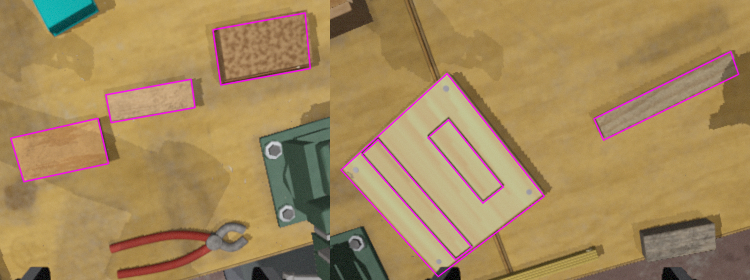

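Emit:
apply_moves(rows=[{"hand": 1, "delta_pos": [101, 134, 170], "yaw": 1.112}, {"hand": 1, "delta_pos": [101, 134, 170], "yaw": 1.112}, {"hand": 1, "delta_pos": [101, 134, 170], "yaw": 1.112}, {"hand": 1, "delta_pos": [101, 134, 170], "yaw": 1.112}, {"hand": 1, "delta_pos": [101, 134, 170], "yaw": 1.112}, {"hand": 1, "delta_pos": [101, 134, 170], "yaw": 1.112}, {"hand": 1, "delta_pos": [101, 134, 170], "yaw": 1.112}, {"hand": 1, "delta_pos": [101, 134, 170], "yaw": 1.112}, {"hand": 1, "delta_pos": [101, 134, 170], "yaw": 1.112}, {"hand": 1, "delta_pos": [101, 134, 170], "yaw": 1.112}, {"hand": 1, "delta_pos": [101, 134, 170], "yaw": 1.112}])

```text
clock: 5.2
position: [517.9, -442.5, 181.4]
ee_rot: [0.763, -0.647, 0.0, -0.0]
contact_force: [0.1, 0.9, -0.0]
gripper_width: 85.5
grasp_force: 0.0
```

```bash
cat >> h.py <<'E'
def head(s):
    x=R.from_quat(s['ee_rot']).as_matrix()[:,0];return np.arctan2(x[1],x[0])
def delta(x,y,z,h,s=None):
    s=s or read_state();a=head(s);d=np.array([x,y,z])-s['position']
    t=R.from_quat(s['ee_rot']).as_matrix().T@d
    y=-((h-a+np.pi)%(2*np.pi)-np.pi)
    print('clock',s['clock'],'pos',s['position'].round(1),'head',round(a,3),'j',s['joints'].round(2),'w',round(s['gripper_width'],1),'-> delta',t.round(1),'yaw',round(y,3),'n',round(max(np.linalg.norm(t)/41.7,abs(y)/.125),1))
E
python3 - <<'E'
from h import *
i2=np.load('w2.png.npy',allow_pickle=True).item()
print('vise',toworld(i2,[[242,75],[297,102]],0).round(0),toworld(i2,[[270,60]],100).round(0))
im=imaging.get_image('wrist')
p,f=fit(im,517,-445,-2.985,S['long'],15,.1);print(p,f)
v=im['pixels'][:,:,::-1].copy();draw(im,v,p,S['long']);cv2.imwrite('pics/f2.png',v)
delta(p[0],p[1],28,p[2]+np.pi/2)
E
```

```text
vise [[453.  42.   0.]
 [356.  42.   0.]] [[441.   3. 100.]]
[ 516.72658609 -448.48759923   -2.98390019] -56.08381363369569
clock 5.25 pos [ 517.8 -442.6  181.5] head -1.407 j [-0.47  0.53  0.06 -0.   -1.1   0.63] w 85.3 -> delta [  5.6   2.1 153.5] yaw 0.006 n 3.7
```

View pics/f2.png

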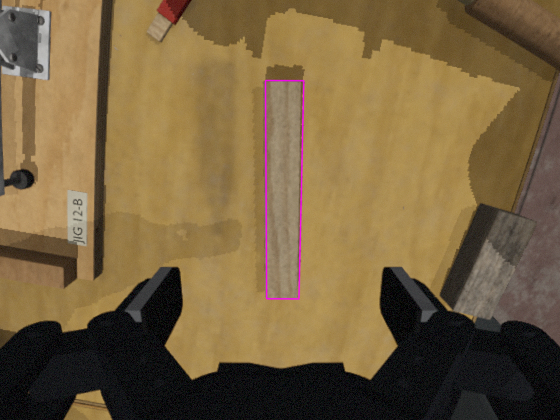

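The overlay sits exactly on the long bearer (centre 283,190). I'm descending and grasping.

Emit:
apply_moves(rows=[{"hand": 1, "delta_pos": [5.6, 2.1, 40], "yaw": 0.006}, {"hand": 1, "delta_pos": [5.6, 2.1, 80], "yaw": 0.006}, {"hand": 1, "delta_pos": [5.6, 2.1, 120], "yaw": 0.006}, {"hand": 1, "delta_pos": [5.6, 2.1, 145], "yaw": 0.006}, {"hand": 1, "delta_pos": [5.6, 2.1, 153], "yaw": 0.006}, {"hand": 1, "delta_pos": [5.6, 2.1, 153], "yaw": 0.006}, {"hand": -1, "delta_pos": [5.6, 2.1, 153], "yaw": 0.006}, {"hand": -1, "delta_pos": [5.6, 2.1, 153], "yaw": 0.006}, {"hand": -1, "delta_pos": [5.6, 2.1, 153], "yaw": 0.006}, {"hand": -1, "delta_pos": [5.6, 2.1, 153], "yaw": 0.006}, {"hand": -1, "delta_pos": [5.6, 2.1, 153], "yaw": 0.006}, {"hand": -1, "delta_pos": [5.6, 2.1, 153], "yaw": 0.006}])

```text
clock: 6.25
position: [517.5, -449.5, 30.4]
ee_rot: [0.76, -0.65, 0.002, -0.0]
contact_force: [0.7, 2.7, 6.4]
gripper_width: 28.7
grasp_force: 61.1
```

```bash
python3 - <<'E'
from h import *
s=read_state();print(s['contact_force'],s['grasp_force'])
delta(482.8,-85.9,160,.35); 
E
```

```text
[0.73162747 2.72140316 6.39179056] 61.139795780181885
clock 6.25 pos [ 517.5 -449.5   30.4] head -1.416 j [-0.48  0.69 -0.07  0.   -0.8   0.63] w 28.7 -> delta [-364.2  -22.1 -130.4] yaw -1.766 n 14.1
```

Emit:
apply_moves(rows=[{"hand": -1, "delta_pos": [0, 0, -30], "yaw": 0}, {"hand": -1, "delta_pos": [0, 0, -70], "yaw": 0}, {"hand": -1, "delta_pos": [-20, 0, -110], "yaw": 0}, {"hand": -1, "delta_pos": [-364, -22, -130], "yaw": -1.766}, {"hand": -1, "delta_pos": [-364, -22, -130], "yaw": -1.766}, {"hand": -1, "delta_pos": [-364, -22, -130], "yaw": -1.766}, {"hand": -1, "delta_pos": [-364, -22, -130], "yaw": -1.766}, {"hand": -1, "delta_pos": [-364, -22, -130], "yaw": -1.766}, {"hand": -1, "delta_pos": [-364, -22, -130], "yaw": -1.766}, {"hand": -1, "delta_pos": [-364, -22, -130], "yaw": -1.766}, {"hand": -1, "delta_pos": [-364, -22, -130], "yaw": -1.766}, {"hand": -1, "delta_pos": [-364, -22, -130], "yaw": -1.766}])

```text
clock: 7.25
position: [481.4, -82.1, 159.0]
ee_rot: [0.99, -0.14, 0.0, -0.0]
contact_force: [0.1, 0.3, -0.3]
gripper_width: 28.6
grasp_force: 60.4
```

```bash
python3 - <<'E'
from h import *
delta(482.8,-85.9,160,.35); 
E
```

```text
clock 7.25 pos [481.4 -82.1 159. ] head -0.282 j [ 0.16  0.25 -0.46 -0.   -0.86  1.13] w 28.6 -> delta [ 2.4  3.3 -1. ] yaw -0.632 n 5.1
```

Emit:
apply_moves(rows=[{"hand": -1, "delta_pos": [2.4, 3.3, 30], "yaw": -0.632}, {"hand": -1, "delta_pos": [2.4, 3.3, 50], "yaw": -0.632}, {"hand": -1, "delta_pos": [2.4, 3.3, 60], "yaw": -0.632}, {"hand": -1, "delta_pos": [2.4, 3.3, 60], "yaw": -0.632}, {"hand": -1, "delta_pos": [2.4, 3.3, 60], "yaw": -0.632}, {"hand": -1, "delta_pos": [2.4, 3.3, 60], "yaw": -0.632}, {"hand": -1, "delta_pos": [2.4, 3.3, 60], "yaw": -0.632}])

```text
clock: 7.83
position: [483.5, -89.6, 98.4]
ee_rot: [0.986, 0.168, 0.0, -0.0]
contact_force: [0.5, 0.8, -0.3]
gripper_width: 28.3
grasp_force: 60.4
```

```bash
python3 - <<'E'
from h import *
im=imaging.get_image('wrist');s=read_state();t=s['position'][2]-10.4
v=im['pixels'][:,:,::-1].copy();h=head(s)
q=[(30,190,t,0)];p0=[*s['position'][:2],h-np.pi/2]
draw(im,v,p0,q,(0,255,255))
draw(im,v,[498.3,-128.2,-1.221],S['b']);cv2.imwrite('pics/f3.png',v)
delta(482.8,-85.9,49.5,.35)
E
```

```text
clock 7.8833 pos [483.6 -89.6  98.5] head 0.337 j [ 0.15  0.35 -0.52 -0.   -0.71  1.76] w 28.6 -> delta [ 0.5 -3.8 49. ] yaw -0.013 n 1.2
```

View pics/f3.png

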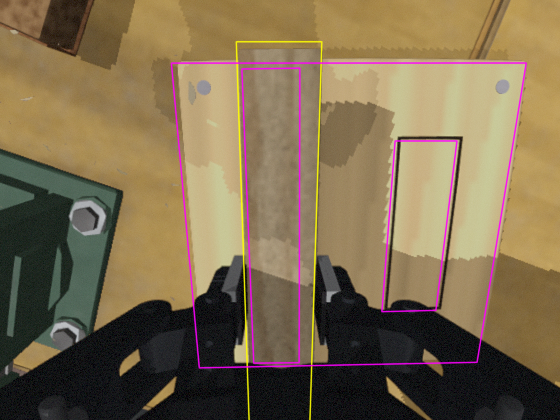

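Emit:
apply_moves(rows=[{"hand": -1, "delta_pos": [0.5, -3.8, 25], "yaw": -0.013}, {"hand": -1, "delta_pos": [0.5, -3.8, 40], "yaw": -0.013}, {"hand": -1, "delta_pos": [0.5, -3.8, 48], "yaw": -0.013}, {"hand": -1, "delta_pos": [0.5, -3.8, 49], "yaw": -0.013}, {"hand": -1, "delta_pos": [0.5, -3.8, 49], "yaw": -0.013}])

```text
clock: 8.3
position: [483.0, -85.9, 49.3]
ee_rot: [0.985, 0.175, -0.0, 0.0]
contact_force: [0.5, -0.8, -0.4]
gripper_width: 28.4
grasp_force: 60.4
```

```bash
python3 - <<'E'
from h import *
delta(482.8,-85.9,48.5,.35)
E
```

```text
clock 8.3 pos [483.  -85.9  49.3] head 0.352 j [ 0.16  0.43 -0.57  0.   -0.58  1.77] w 28.4 -> delta [-0.2 -0.1  0.8] yaw 0.002 n 0.0
```

Emit:
apply_moves(rows=[{"hand": -1, "delta_pos": [0, 0, 1], "yaw": 0}, {"hand": -1, "delta_pos": [0, 0, 1.5], "yaw": 0}, {"hand": -1, "delta_pos": [0, 0, 1.5], "yaw": 0}])

```text
clock: 8.55
position: [483.2, -85.9, 48.4]
ee_rot: [0.984, 0.176, 0.001, 0.0]
contact_force: [0.2, -0.1, 0.3]
gripper_width: 28.2
grasp_force: 60.5
```

Emit:
apply_moves(rows=[{"hand": 0.2, "delta_pos": [0, 0, 0], "yaw": 0}, {"hand": 0.2, "delta_pos": [0, 0, 0], "yaw": 0}, {"hand": 0.2, "delta_pos": [0, 0, 0], "yaw": 0}, {"hand": 0.2, "delta_pos": [0, 0, -20], "yaw": 0}, {"hand": 0.2, "delta_pos": [0, 0, -50], "yaw": 0}, {"hand": 0.2, "delta_pos": [0, 0, -90], "yaw": 0}, {"hand": 0.5, "delta_pos": [0, 0, -130], "yaw": 0}, {"hand": 1, "delta_pos": [0, 0, -170], "yaw": 0}, {"hand": 1, "delta_pos": [0, 0, -200], "yaw": 0}, {"hand": 1, "delta_pos": [0, 0, -200], "yaw": 0}])

```text
clock: 9.38
position: [486.3, -86.0, 255.3]
ee_rot: [0.984, 0.176, 0.007, 0.001]
contact_force: [0.6, -0.4, 1.6]
gripper_width: 84.9
grasp_force: 0.0
```

```bash
cat > chk.py <<'E'
from h import *
import sys
im=imaging.get_image('wrist')
b,f=fit(im,498.3,-128.2,-1.221,S['b'] if sys.argv[1]=='1' else [S['b'][0],S['b'][2]],10,.08);print('board',b.round(3),f)
l,f=fit(im,482.8,-85.9,-1.221,[(30,190,38,0)],14,.1);print('long',l.round(3),f)
v=im['pixels'][:,:,::-1].copy();draw(im,v,b,S['b']);draw(im,v,l,[(30,190,38,0)],(0,255,255));cv2.imwrite('pics/'+sys.argv[2],v)
r=np.array([[np.cos(b[2]),np.sin(b[2])],[-np.sin(b[2]),np.cos(b[2])]])
print('long in board',(r@(l[:2]-b[:2])).round(1),round(l[2]-b[2],3))
E
python3 chk.py 0 f4.png; python3 -c "
from h import *
delta(562,270,200,-3.273+np.pi/2+0)"
```

```text
board [ 498.938 -128.198   -1.226] -103.20822853257941
long [482.533 -86.356  -1.22 ] -90.9125177031051
long in board [-44.9  -1.3] 0.005
clock 9.4333 pos [484.5 -85.8 251.7] head 0.353 j [ 0.16  0.16 -0.32  0.   -1.08  1.77] w 85.2 -> delta [ 195.4 -307.1   52.7] yaw 2.056 n 16.4
```

View pics/f4.png

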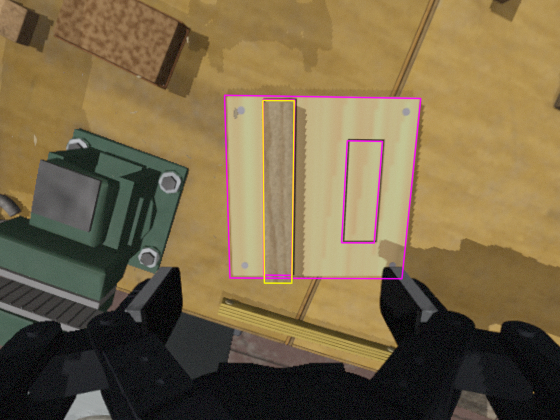

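The long bearer sits on its outline (about 1 mm off). Next is the short bearer.

Emit:
apply_moves(rows=[{"hand": 1, "delta_pos": [195, -307, 0], "yaw": -1.087}, {"hand": 1, "delta_pos": [195, -307, 0], "yaw": -1.087}, {"hand": 1, "delta_pos": [195, -307, 0], "yaw": -1.087}, {"hand": 1, "delta_pos": [195, -307, 0], "yaw": -1.087}, {"hand": 1, "delta_pos": [195, -307, 0], "yaw": -1.087}, {"hand": 1, "delta_pos": [195, -307, 30], "yaw": -1.087}, {"hand": 1, "delta_pos": [195, -307, 60], "yaw": -1.087}, {"hand": 1, "delta_pos": [195, -307, 70], "yaw": -1.087}, {"hand": 1, "delta_pos": [195, -307, 70], "yaw": -1.087}, {"hand": 1, "delta_pos": [195, -307, 70], "yaw": -1.087}, {"hand": 1, "delta_pos": [195, -307, 70], "yaw": -1.087}, {"hand": 1, "delta_pos": [195, -307, 70], "yaw": -1.087}])

```text
clock: 10.43
position: [559.0, 269.2, 176.4]
ee_rot: [0.752, 0.659, -0.002, 0.0]
contact_force: [-0.6, -0.5, 0.4]
gripper_width: 85.4
grasp_force: 0.0
```

```bash
cat > obj.py <<'E'
from h import *
import sys
k,x,y,a,tz,name=sys.argv[1],*map(float,sys.argv[2:6]),sys.argv[6]
im=imaging.get_image('wrist')
p,f=fit(im,x,y,a,S[k],15,.12);print(k,p.round(3),f)
v=im['pixels'][:,:,::-1].copy();draw(im,v,p,S[k]);cv2.imwrite('pics/'+name,v)
s=read_state();h=p[2]+np.pi/2
if abs((h-head(s)+np.pi)%(2*np.pi)-np.pi)>np.pi/2:h+=np.pi
delta(p[0],p[1],tz,h,s)
E
python3 obj.py short 562.4 270 -3.273 29 f5.png
```

```text
short [563.171 269.325  -3.284] -60.172890634907716
clock 10.4833 pos [559.3 268.7 177.6] head 1.439 j [ 0.71  0.44 -0.11  0.   -1.02  2.3 ] w 85.5 -> delta [  1.2   3.8 148.6] yaw 0.011 n 3.6
```

View pics/f5.png

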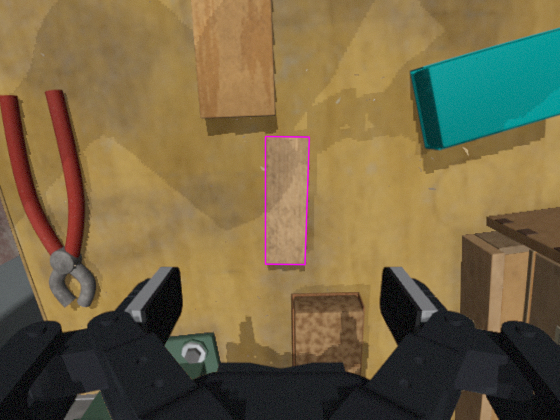

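The short bearer fits at (287,200) and the fingers have clear space around it.

Emit:
apply_moves(rows=[{"hand": 1, "delta_pos": [1.2, 3.8, 40], "yaw": 0.011}, {"hand": 1, "delta_pos": [1.2, 3.8, 80], "yaw": 0.011}, {"hand": 1, "delta_pos": [1.2, 3.8, 115], "yaw": 0.011}, {"hand": 1, "delta_pos": [1.2, 3.8, 140], "yaw": 0.011}, {"hand": 1, "delta_pos": [1.2, 3.8, 148], "yaw": 0.011}, {"hand": 1, "delta_pos": [1.2, 3.8, 148], "yaw": 0.011}, {"hand": -1, "delta_pos": [1.2, 3.8, 148], "yaw": 0.011}, {"hand": -1, "delta_pos": [1.2, 3.8, 148], "yaw": 0.011}, {"hand": -1, "delta_pos": [1.2, 3.8, 148], "yaw": 0.011}, {"hand": -1, "delta_pos": [1.2, 3.8, 148], "yaw": 0.011}, {"hand": -1, "delta_pos": [1.2, 3.8, 148], "yaw": 0.011}, {"hand": -1, "delta_pos": [1.2, 3.8, 148], "yaw": 0.011}])

```text
clock: 11.48
position: [564.6, 271.2, 31.9]
ee_rot: [0.755, 0.656, 0.002, 0.0]
contact_force: [-0.3, -0.7, 6.7]
gripper_width: 33.5
grasp_force: 61.5
```

```bash
python3 -c "
from h import *
print(read_state()['contact_force'],read_state()['grasp_force'])
delta(514.1,-170.5,210,.345)"
```

```text
[-0.29598747 -0.74180741  6.6788606 ] 61.464035511016846
clock 11.4833 pos [564.6 271.2  31.9] head 1.43 j [ 0.71  0.62 -0.23  0.   -0.72  2.29] w 33.5 -> delta [-443.9   12.5 -179.1] yaw 1.085 n 11.5
```

Emit:
apply_moves(rows=[{"hand": -1, "delta_pos": [0, 0, -35], "yaw": 0}, {"hand": -1, "delta_pos": [0, 0, -75], "yaw": 0}, {"hand": -1, "delta_pos": [0, 0, -115], "yaw": 0}, {"hand": -1, "delta_pos": [0, 0, -155], "yaw": 0}, {"hand": -1, "delta_pos": [-444, 14, -180], "yaw": 1.085}, {"hand": -1, "delta_pos": [-444, 14, -180], "yaw": 1.085}, {"hand": -1, "delta_pos": [-444, 14, -180], "yaw": 1.085}, {"hand": -1, "delta_pos": [-444, 14, -180], "yaw": 1.085}, {"hand": -1, "delta_pos": [-444, 14, -180], "yaw": 1.085}, {"hand": -1, "delta_pos": [-444, 14, -180], "yaw": 1.085}, {"hand": -1, "delta_pos": [-444, 14, -180], "yaw": 1.085}, {"hand": -1, "delta_pos": [-444, 14, -180], "yaw": 1.085}])

```text
clock: 12.48
position: [526.0, -62.2, 204.1]
ee_rot: [0.978, 0.21, 0.0, -0.0]
contact_force: [0.3, 0.2, -0.7]
gripper_width: 33.4
grasp_force: 60.6
```

```bash
python3 -c "
from h import *
delta(516.1,-169.8,80,.345)"
```

```text
clock 12.4833 pos [526.  -62.2 204.1] head 0.423 j [ 0.19  0.27 -0.3  -0.   -1.    1.81] w 33.4 -> delta [-53.3  94.  124. ] yaw 0.078 n 3.9
```

Emit:
apply_moves(rows=[{"hand": -1, "delta_pos": [-53, 94, 0], "yaw": 0.078}, {"hand": -1, "delta_pos": [-53, 94, 0], "yaw": 0.078}, {"hand": -1, "delta_pos": [-53, 94, 0], "yaw": 0.078}, {"hand": -1, "delta_pos": [-53, 94, 40], "yaw": 0.078}, {"hand": -1, "delta_pos": [-53, 94, 80], "yaw": 0.078}, {"hand": -1, "delta_pos": [-53, 94, 110], "yaw": 0.078}, {"hand": -1, "delta_pos": [-53, 94, 120], "yaw": 0.078}, {"hand": -1, "delta_pos": [-53, 94, 120], "yaw": 0.078}])

```text
clock: 13.15
position: [516.0, -167.9, 81.1]
ee_rot: [0.985, 0.175, -0.003, -0.001]
contact_force: [0.5, 0.9, -0.4]
gripper_width: 33.8
grasp_force: 60.6
```

```bash
python3 -c "
from h import *
delta(516.1,-169.8,49.5,.345)"
```

```text
clock 13.15 pos [ 516.  -167.9   81.1] head 0.351 j [-0.02  0.44 -0.41 -0.   -0.73  1.94] w 33.8 -> delta [-0.4  1.9 31.6] yaw 0.006 n 0.8
```

Emit:
apply_moves(rows=[{"hand": -1, "delta_pos": [-0.4, 1.9, 18], "yaw": 0.006}, {"hand": -1, "delta_pos": [-0.4, 1.9, 28], "yaw": 0.006}, {"hand": -1, "delta_pos": [-0.4, 1.9, 31.5], "yaw": 0.006}, {"hand": -1, "delta_pos": [-0.4, 1.9, 31.5], "yaw": 0.006}, {"hand": -1, "delta_pos": [-0.4, 1.9, 31.5], "yaw": 0.006}])

```text
clock: 13.57
position: [518.9, -169.8, 53.2]
ee_rot: [0.985, 0.172, 0.001, 0.0]
contact_force: [0.2, -0.8, -0.4]
gripper_width: 33.6
grasp_force: 60.6
```

Emit:
apply_moves(rows=[{"hand": 0.2, "delta_pos": [0, 0, 0], "yaw": 0}, {"hand": 0.2, "delta_pos": [0, 0, 0], "yaw": 0}, {"hand": 0.2, "delta_pos": [0, 0, 0], "yaw": 0}, {"hand": 0.2, "delta_pos": [0, 0, -20], "yaw": 0}, {"hand": 0.2, "delta_pos": [0, 0, -50], "yaw": 0}, {"hand": 0.2, "delta_pos": [0, 0, -90], "yaw": 0}, {"hand": 0.5, "delta_pos": [0, 0, -130], "yaw": 0}, {"hand": 1, "delta_pos": [0, 0, -170], "yaw": 0}, {"hand": 1, "delta_pos": [0, 0, -200], "yaw": 0}, {"hand": 1, "delta_pos": [0, 0, -200], "yaw": 0}, {"hand": 1, "delta_pos": [0, 0, -200], "yaw": 0}])

```text
clock: 14.48
position: [518.9, -169.9, 254.7]
ee_rot: [0.985, 0.172, 0.003, 0.001]
contact_force: [0.1, 0.3, -2.1]
gripper_width: 85.9
grasp_force: 0.0
```

```bash
cat > chk2.py <<'E'
from h import *
import sys
# args: picture name, then key,x,y,a,z per object (top height)
im=imaging.get_image('wrist');v=im['pixels'][:,:,::-1].copy()
b=np.array([498.9,-128.2,-1.226]);r=np.array([[np.cos(b[2]),np.sin(b[2])],[-np.sin(b[2]),np.cos(b[2])]])
for t in sys.argv[2:]:
    k,x,y,a,z=t.split(',');q=[(*S[k][0][:2],float(z),0)] if k!='b' else S['b'][:1]
    p,f=fit(im,float(x),float(y),float(a),q,14,.12);draw(im,v,p,q)
    print(k,p.round(3),round(f,1),'in board',(r@(p[:2]-b[:2])).round(1),round(p[2]-b[2],3))
cv2.imwrite('pics/'+sys.argv[1],v)
E
python3 chk2.py f6.png b,498.9,-128.2,-1.226,18 long,483,-86,-1.22,38 short,514.1,-170.5,-1.226,38
python3 -c "
from h import *
delta(538.7,404.5,180,1.472)"
```

```text
b [ 499.422 -129.137   -1.221] -74.0 in board [1.1 0.2] 0.005
long [482.662 -87.364  -1.213] -91.2 in board [-43.9  -1.5] 0.013
short [ 518.525 -169.4     -1.22 ] -100.2 in board [45.4  4.5] 0.006
clock 14.5333 pos [ 517.8 -169.8  252.5] head 0.345 j [-0.02  0.25 -0.2  -0.   -1.12  1.94] w 85.4 -> delta [ 213.7 -533.4   72.9] yaw -1.127 n 13.9
```

View pics/f6.png

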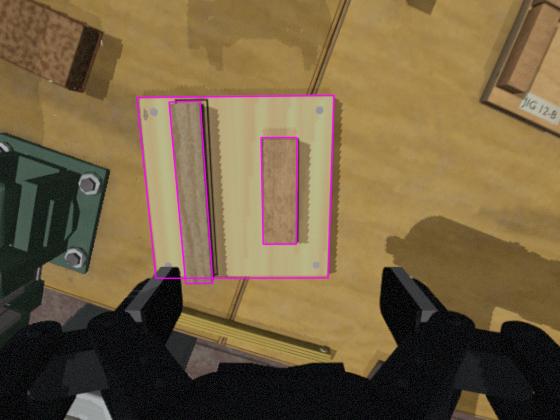

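Both bearers are in place; the short one is about 4.5 mm off along its length, within tolerance. Next is the workpiece, approached with the opposite wrist turn so joint 6 stays in range.

Emit:
apply_moves(rows=[{"hand": 1, "delta_pos": [214, -533, 0], "yaw": 2.015}, {"hand": 1, "delta_pos": [214, -533, 0], "yaw": 2.015}, {"hand": 1, "delta_pos": [214, -533, 0], "yaw": 2.015}, {"hand": 1, "delta_pos": [214, -533, 0], "yaw": 2.015}, {"hand": 1, "delta_pos": [214, -533, 0], "yaw": 2.015}, {"hand": 1, "delta_pos": [214, -533, 0], "yaw": 2.015}, {"hand": 1, "delta_pos": [214, -533, 0], "yaw": 2.015}, {"hand": 1, "delta_pos": [214, -533, 0], "yaw": 2.015}, {"hand": 1, "delta_pos": [214, -533, 0], "yaw": 2.015}, {"hand": 1, "delta_pos": [214, -533, 0], "yaw": 2.015}, {"hand": 1, "delta_pos": [214, -533, 0], "yaw": 2.015}, {"hand": 1, "delta_pos": [214, -533, 0], "yaw": 2.015}])

```text
clock: 15.53
position: [534.5, 298.0, 249.8]
ee_rot: [0.863, -0.506, -0.001, 0.002]
contact_force: [0.7, -0.3, 0.5]
gripper_width: 85.5
grasp_force: 0.0
```

```bash
python3 -c "
from h import *
delta(538.7,404.5,180,-1.67)"
```

```text
clock 15.5333 pos [534.5 298.  249.8] head -1.061 j [ 0.77  0.37 -0.03 -0.   -1.17 -0.26] w 85.5 -> delta [-91.  -55.9  69.5] yaw 0.609 n 4.9
```

Emit:
apply_moves(rows=[{"hand": 1, "delta_pos": [-91, -56, 30], "yaw": 0.609}, {"hand": 1, "delta_pos": [-91, -56, 69], "yaw": 0.609}, {"hand": 1, "delta_pos": [-91, -56, 69], "yaw": 0.609}, {"hand": 1, "delta_pos": [-91, -56, 69], "yaw": 0.609}, {"hand": 1, "delta_pos": [-91, -56, 69], "yaw": 0.609}, {"hand": 1, "delta_pos": [-91, -56, 69], "yaw": 0.609}, {"hand": 1, "delta_pos": [-91, -56, 69], "yaw": 0.609}, {"hand": 1, "delta_pos": [-91, -56, 69], "yaw": 0.609}])

```text
clock: 16.2
position: [539.3, 402.8, 182.5]
ee_rot: [-0.674, 0.739, -0.0, -0.001]
contact_force: [-0.3, -1.1, -0.0]
gripper_width: 85.5
grasp_force: 0.0
```

```bash
python3 obj.py wp 538.7 404.5 -3.24 30 f7.png
```

```text
wp [539.177 404.427  -3.239] -58.69399751603261
clock 16.25 pos [539.4 402.8 183. ] head -1.663 j [ 0.88  0.52  0.04 -0.   -1.09 -0.97] w 85.3 -> delta [ -1.7   0.4 153. ] yaw 0.006 n 3.7
```

View pics/f7.png

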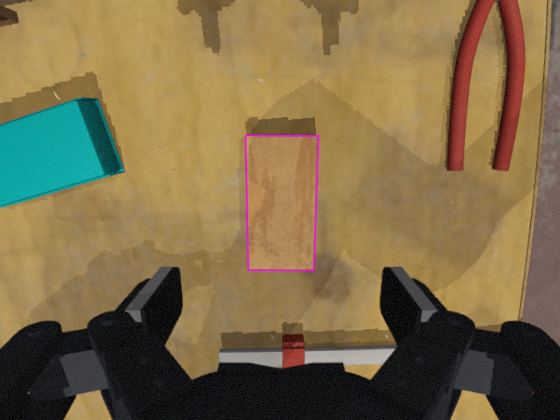

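The workpiece fits at (282,202) and the fingers are clear.

Emit:
apply_moves(rows=[{"hand": 1, "delta_pos": [-1.7, 0.4, 40], "yaw": 0.006}, {"hand": 1, "delta_pos": [-1.7, 0.4, 80], "yaw": 0.006}, {"hand": 1, "delta_pos": [-1.7, 0.4, 120], "yaw": 0.006}, {"hand": 1, "delta_pos": [-1.7, 0.4, 147], "yaw": 0.006}, {"hand": 1, "delta_pos": [-1.7, 0.4, 155], "yaw": 0.006}, {"hand": 1, "delta_pos": [-1.7, 0.4, 155], "yaw": 0.006}, {"hand": -1, "delta_pos": [-1.7, 0.4, 155], "yaw": 0.006}, {"hand": -1, "delta_pos": [-1.7, 0.4, 155], "yaw": 0.006}, {"hand": -1, "delta_pos": [-1.7, 0.4, 155], "yaw": 0.006}, {"hand": -1, "delta_pos": [-1.7, 0.4, 155], "yaw": 0.006}, {"hand": -1, "delta_pos": [-1.7, 0.4, 155], "yaw": 0.006}])

```text
clock: 17.17
position: [540.6, 406.6, 31.7]
ee_rot: [-0.672, 0.741, 0.0, 0.003]
contact_force: [-0.8, -0.6, 7.6]
gripper_width: 57.7
grasp_force: 64.9
```

```bash
python3 -c "
from h import *
print(read_state()['contact_force'],read_state()['grasp_force'])
delta(498.9,-128.2,220,-1.226)"
```

```text
[-0.84387179 -0.56654188  7.56800639] 64.8631489276886
clock 17.1667 pos [540.6 406.6  31.7] head -1.669 j [ 0.88  0.68 -0.1   0.   -0.79 -0.98] w 57.7 -> delta [ 535.4  -11.7 -190.8] yaw -0.443 n 13.6
```

Emit:
apply_moves(rows=[{"hand": -1, "delta_pos": [0, 0, -35], "yaw": 0}, {"hand": -1, "delta_pos": [0, 0, -75], "yaw": 0}, {"hand": -1, "delta_pos": [0, 0, -115], "yaw": 0}, {"hand": -1, "delta_pos": [0, 0, -155], "yaw": 0}, {"hand": -1, "delta_pos": [533, -11.7, -190], "yaw": -0.443}, {"hand": -1, "delta_pos": [533, -11.7, -190], "yaw": -0.443}, {"hand": -1, "delta_pos": [533, -11.7, -190], "yaw": -0.443}, {"hand": -1, "delta_pos": [533, -11.7, -190], "yaw": -0.443}, {"hand": -1, "delta_pos": [533, -11.7, -190], "yaw": -0.443}, {"hand": -1, "delta_pos": [533, -11.7, -190], "yaw": -0.443}, {"hand": -1, "delta_pos": [533, -11.7, -190], "yaw": -0.443}, {"hand": -1, "delta_pos": [533, -11.7, -190], "yaw": -0.443}])

```text
clock: 18.17
position: [512.7, 71.6, 206.1]
ee_rot: [0.818, -0.576, 0.0, -0.001]
contact_force: [1.3, -0.6, -0.8]
gripper_width: 57.8
grasp_force: 64.9
```

```bash
python3 -c "
from h import *
delta(498.1,-126,110,-1.226)"
```

```text
clock 18.1667 pos [512.7  71.6 206.1] head -1.227 j [ 0.45  0.25 -0.33 -0.   -0.99 -0.11] w 57.8 -> delta [181.1  80.6  95.8] yaw -0.001 n 5.3
```

Emit:
apply_moves(rows=[{"hand": -1, "delta_pos": [181, 80.6, -5], "yaw": 0}, {"hand": -1, "delta_pos": [181, 80.6, -5], "yaw": 0}, {"hand": -1, "delta_pos": [181, 80.6, -5], "yaw": 0}, {"hand": -1, "delta_pos": [181, 80.6, -5], "yaw": 0}, {"hand": -1, "delta_pos": [181, 80.6, 30], "yaw": 0}, {"hand": -1, "delta_pos": [181, 80.6, 70], "yaw": 0}, {"hand": -1, "delta_pos": [181, 80.6, 95], "yaw": 0}, {"hand": -1, "delta_pos": [181, 80.6, 95], "yaw": 0}, {"hand": -1, "delta_pos": [181, 80.6, 95], "yaw": 0}, {"hand": -1, "delta_pos": [181, 80.6, 95], "yaw": 0}])

```text
clock: 19.0
position: [500.3, -124.0, 112.0]
ee_rot: [0.818, -0.575, 0.002, -0.001]
contact_force: [0.6, -0.4, -0.8]
gripper_width: 57.7
grasp_force: 64.9
```

```bash
python3 -c "
from h import *
delta(498.1,-126,71,-1.226)"
```

```text
clock 19.0 pos [ 500.3 -124.   112. ] head -1.226 j [ 0.07  0.36 -0.45  0.   -0.76  0.27] w 57.7 -> delta [ 1.1  2.9 41. ] yaw 0.0 n 1.0
```

Emit:
apply_moves(rows=[{"hand": -1, "delta_pos": [1.1, 2.9, 15], "yaw": 0}, {"hand": -1, "delta_pos": [1.1, 2.9, 30], "yaw": 0}, {"hand": -1, "delta_pos": [1.1, 2.9, 38], "yaw": 0}, {"hand": -1, "delta_pos": [1.1, 2.9, 41], "yaw": 0}, {"hand": -1, "delta_pos": [1.1, 2.9, 41], "yaw": 0}, {"hand": -1, "delta_pos": [1.1, 2.9, 41], "yaw": 0}])

```text
clock: 19.5
position: [497.4, -125.9, 70.1]
ee_rot: [0.818, -0.575, 0.001, -0.001]
contact_force: [-0.4, -0.4, -1.6]
gripper_width: 58.1
grasp_force: 64.9
```

```bash
python3 -c "
from h import *
print(read_state()['contact_force'])
delta(498.1,-126,69.5,-1.226)"
```

```text
[-0.42180762 -0.3620392  -1.55710398]
clock 19.5 pos [ 497.4 -125.9   70.1] head -1.226 j [ 0.07  0.42 -0.5   0.   -0.65  0.28] w 58.1 -> delta [ 0.3 -0.6  0.7] yaw -0.0 n 0.0
```

Lowering a touch more, then releasing and retreating.

Emit:
apply_moves(rows=[{"hand": -1, "delta_pos": [0, 0, 1], "yaw": 0}, {"hand": -1, "delta_pos": [0, 0, 1.5], "yaw": 0}, {"hand": -1, "delta_pos": [0, 0, 1.5], "yaw": 0}, {"hand": 1, "delta_pos": [0, 0, 1.5], "yaw": 0}, {"hand": 1, "delta_pos": [0, 0, 1.5], "yaw": 0}, {"hand": 1, "delta_pos": [0, 0, 1.5], "yaw": 0}, {"hand": 1, "delta_pos": [0, 0, 0], "yaw": 0}, {"hand": 1, "delta_pos": [0, 0, -30], "yaw": 0}, {"hand": 1, "delta_pos": [0, 0, -70], "yaw": 0}, {"hand": 1, "delta_pos": [0, 0, -110], "yaw": 0}, {"hand": 1, "delta_pos": [0, 0, -150], "yaw": 0}, {"hand": 1, "delta_pos": [0, 0, -180], "yaw": 0}])

```text
clock: 20.5
position: [496.8, -126.4, 252.6]
ee_rot: [0.818, -0.576, 0.002, -0.001]
contact_force: [0.2, -0.1, -0.4]
gripper_width: 85.3
grasp_force: 0.0
```

```bash
python3 chk2.py f8.png wp,498.9,-128.2,-2.797,56 b,498.9,-128.2,-1.226,18
python3 -c "
from h import *
delta(579.8,122.8,200,-1.683)"
```

```text
wp [ 497.895 -127.285   -2.797] -73.4 in board [-1.2 -0.6] -1.571
b [ 500.441 -129.171   -1.218] -92.4 in board [1.4 1.1] 0.008
clock 20.55 pos [ 499.9 -127.   258.5] head -1.225 j [ 0.07  0.19 -0.26  0.   -1.1   0.28] w 85.6 -> delta [-208.4 -159.    59.1] yaw 0.458 n 6.4
```

View pics/f8.png

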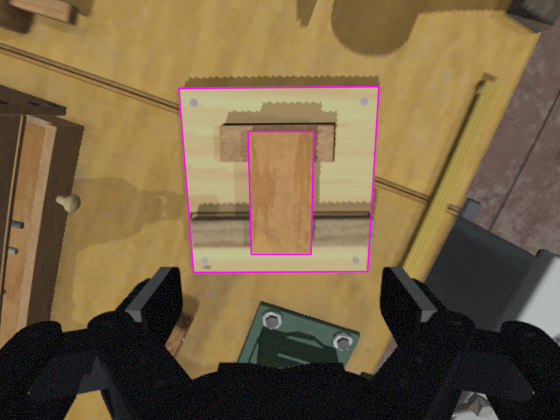

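The workpiece is across both bearers, about 2 mm off centre. Next is the cork block.

Emit:
apply_moves(rows=[{"hand": 1, "delta_pos": [-208, -159, 0], "yaw": 0.458}, {"hand": 1, "delta_pos": [-208, -159, 0], "yaw": 0.458}, {"hand": 1, "delta_pos": [-208, -159, 0], "yaw": 0.458}, {"hand": 1, "delta_pos": [-208, -159, 0], "yaw": 0.458}, {"hand": 1, "delta_pos": [-208, -159, 20], "yaw": 0.458}, {"hand": 1, "delta_pos": [-208, -159, 50], "yaw": 0.458}, {"hand": 1, "delta_pos": [-208, -159, 50], "yaw": 0.458}, {"hand": 1, "delta_pos": [-208, -159, 50], "yaw": 0.458}, {"hand": 1, "delta_pos": [-208, -159, 50], "yaw": 0.458}, {"hand": 1, "delta_pos": [-208, -159, 50], "yaw": 0.458}, {"hand": 1, "delta_pos": [-208, -159, 50], "yaw": 0.458}])

```text
clock: 21.47
position: [576.0, 122.5, 199.7]
ee_rot: [-0.665, 0.747, -0.0, 0.001]
contact_force: [-0.1, 0.7, 0.1]
gripper_width: 85.4
grasp_force: 0.0
```

```bash
python3 obj.py sb 579.8 122.8 -3.254 35 f9.png
```

```text
sb [583.083 117.781  -3.249] -71.97448492981896
clock 21.5167 pos [576.  122.3 199.9] head -1.686 j [ 0.48  0.37 -0.17  0.   -1.03 -0.6 ] w 85.6 -> delta [  3.8  -7.3 164.9] yaw -0.008 n 4.0
```

View pics/f9.png

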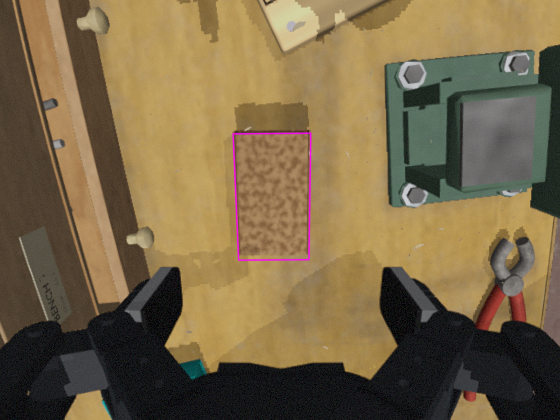

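The block fits at (272,196). The toolbox knob (150,237) is about 95 mm from its centreline and the vise is clear, so I'm descending.

Emit:
apply_moves(rows=[{"hand": 1, "delta_pos": [3.8, -7.3, 40], "yaw": -0.008}, {"hand": 1, "delta_pos": [3.8, -7.3, 80], "yaw": -0.008}, {"hand": 1, "delta_pos": [3.8, -7.3, 120], "yaw": -0.008}, {"hand": 1, "delta_pos": [3.8, -7.3, 120], "yaw": -0.008}, {"hand": 1, "delta_pos": [3.8, -7.3, 120], "yaw": -0.008}])

```text
clock: 21.93
position: [582.1, 117.3, 78.3]
ee_rot: [-0.668, 0.744, 0.0, -0.002]
contact_force: [0.2, 0.5, 0.7]
gripper_width: 85.3
grasp_force: 0.0
```

```bash
python3 -c "
from h import *
delta(583.1,117.8,35,-1.678)"
```

```text
clock 21.9333 pos [582.1 117.3  78.3] head -1.678 j [ 0.47  0.51 -0.28  0.   -0.78 -0.58] w 85.3 -> delta [-0.7 -1.1 43.3] yaw 0.0 n 1.0
```

Emit:
apply_moves(rows=[{"hand": 1, "delta_pos": [-0.7, -1.1, 25], "yaw": 0}, {"hand": 1, "delta_pos": [-0.7, -1.1, 40], "yaw": 0}, {"hand": 1, "delta_pos": [-0.7, -1.1, 43], "yaw": 0}, {"hand": 1, "delta_pos": [-0.7, -1.1, 43], "yaw": 0}, {"hand": -1, "delta_pos": [-0.7, -1.1, 43], "yaw": 0}, {"hand": -1, "delta_pos": [-0.7, -1.1, 43], "yaw": 0}, {"hand": -1, "delta_pos": [-0.7, -1.1, 43], "yaw": 0}, {"hand": -1, "delta_pos": [-0.7, -1.1, 43], "yaw": 0}, {"hand": -1, "delta_pos": [-0.7, -1.1, 43], "yaw": 0}])

```text
clock: 22.68
position: [585.5, 119.9, 38.9]
ee_rot: [-0.669, 0.743, -0.001, 0.002]
contact_force: [-0.6, 1.1, 6.3]
gripper_width: 62.3
grasp_force: 67.8
```

```bash
python3 -c "
from h import *
print(read_state()['contact_force'])
delta(498,-127.3,220,-1.226)"
```

```text
[-0.62004018  1.12239536  6.31328026]
clock 22.6833 pos [585.5 119.9  38.9] head -1.676 j [ 0.47  0.57 -0.31  0.   -0.69 -0.58] w 62.3 -> delta [ 254.6   60.2 -181.9] yaw -0.45 n 7.6
```

Emit:
apply_moves(rows=[{"hand": -1, "delta_pos": [0, 0, -35], "yaw": 0}, {"hand": -1, "delta_pos": [0, 0, -75], "yaw": 0}, {"hand": -1, "delta_pos": [0, 0, -115], "yaw": 0}, {"hand": -1, "delta_pos": [0, 0, -155], "yaw": 0}, {"hand": -1, "delta_pos": [252, 60, -180], "yaw": -0.45}, {"hand": -1, "delta_pos": [252, 60, -180], "yaw": -0.45}, {"hand": -1, "delta_pos": [252, 60, -180], "yaw": -0.45}, {"hand": -1, "delta_pos": [252, 60, -180], "yaw": -0.45}, {"hand": -1, "delta_pos": [252, 60, -180], "yaw": -0.45}, {"hand": -1, "delta_pos": [252, 60, -180], "yaw": -0.45}, {"hand": -1, "delta_pos": [252, 60, -180], "yaw": -0.45}, {"hand": -1, "delta_pos": [252, 60, -180], "yaw": -0.45}])

```text
clock: 23.68
position: [496.3, -127.4, 217.4]
ee_rot: [0.816, -0.577, 0.001, -0.001]
contact_force: [1.2, -0.6, -1.7]
gripper_width: 62.5
grasp_force: 66.9
```

```bash
python3 -c "
from h import *
delta(497.2,-125.1,125,-1.226)"
```

```text
clock 23.6833 pos [ 496.3 -127.4  217.4] head -1.231 j [ 0.07  0.23 -0.32  0.   -1.02  0.27] w 62.5 -> delta [-2.  -1.4 92.4] yaw -0.005 n 2.2
```

Emit:
apply_moves(rows=[{"hand": -1, "delta_pos": [-2, -1.4, 35], "yaw": -0.005}, {"hand": -1, "delta_pos": [-2, -1.4, 70], "yaw": -0.005}, {"hand": -1, "delta_pos": [-2, -1.4, 92], "yaw": -0.005}, {"hand": -1, "delta_pos": [-2, -1.4, 92], "yaw": -0.005}, {"hand": -1, "delta_pos": [-2, -1.4, 92], "yaw": -0.005}])

```text
clock: 24.1
position: [498.4, -122.0, 123.7]
ee_rot: [0.82, -0.573, -0.0, 0.001]
contact_force: [1.6, 0.2, -0.1]
gripper_width: 62.3
grasp_force: 66.8
```

```bash
python3 -c "
from h import *
delta(497.2,-125.1,96.5,-1.226)"
```

```text
clock 24.1 pos [ 498.4 -122.   123.7] head -1.22 j [ 0.08  0.34 -0.44  0.   -0.79  0.27] w 62.3 -> delta [ 2.5  2.1 27.2] yaw 0.006 n 0.7
```

Emit:
apply_moves(rows=[{"hand": -1, "delta_pos": [2.5, 2.1, 12], "yaw": 0.006}, {"hand": -1, "delta_pos": [2.5, 2.1, 22], "yaw": 0.006}, {"hand": -1, "delta_pos": [2.5, 2.1, 27], "yaw": 0.006}, {"hand": -1, "delta_pos": [2.5, 2.1, 27], "yaw": 0.006}, {"hand": -1, "delta_pos": [2.5, 2.1, 27], "yaw": 0.006}, {"hand": -1, "delta_pos": [2.5, 2.1, 27], "yaw": 0.006}])

```text
clock: 24.6
position: [497.6, -125.6, 97.7]
ee_rot: [0.817, -0.576, 0.001, -0.0]
contact_force: [0.7, 0.2, -1.0]
gripper_width: 62.6
grasp_force: 66.9
```

```bash
python3 -c "
from h import *
print(read_state()['contact_force'])
delta(497.2,-125.1,94,-1.226)"
```

```text
[ 0.72177537  0.15684432 -1.01414838]
clock 24.6 pos [ 497.6 -125.6   97.7] head -1.228 j [ 0.07  0.38 -0.47  0.   -0.72  0.27] w 62.6 -> delta [-0.6  0.2  3.7] yaw -0.002 n 0.1
```

Emit:
apply_moves(rows=[{"hand": -1, "delta_pos": [0, 0, 1.5], "yaw": 0}, {"hand": -1, "delta_pos": [0, 0, 3], "yaw": 0}, {"hand": -1, "delta_pos": [0, 0, 3], "yaw": 0}, {"hand": -1, "delta_pos": [0, 0, 3], "yaw": 0}])

```text
clock: 24.93
position: [497.6, -125.7, 94.9]
ee_rot: [0.817, -0.576, 0.001, -0.0]
contact_force: [-2.1, 1.4, 6.0]
gripper_width: 62.2
grasp_force: 67.7
```

Emit:
apply_moves(rows=[{"hand": 1, "delta_pos": [0, 0, 0], "yaw": 0}, {"hand": 1, "delta_pos": [0, 0, 0], "yaw": 0}, {"hand": 1, "delta_pos": [0, 0, 0], "yaw": 0}, {"hand": 1, "delta_pos": [0, 0, 0], "yaw": 0}, {"hand": 1, "delta_pos": [0, 0, -30], "yaw": 0}, {"hand": 1, "delta_pos": [0, 0, -70], "yaw": 0}, {"hand": 1, "delta_pos": [0, 0, -110], "yaw": 0}, {"hand": 1, "delta_pos": [0, 0, -150], "yaw": 0}, {"hand": 1, "delta_pos": [0, 0, -180], "yaw": 0}, {"hand": 1, "delta_pos": [0, 0, -180], "yaw": 0}, {"hand": 1, "delta_pos": [0, 0, -180], "yaw": 0}])

```text
clock: 25.85
position: [497.6, -125.7, 275.8]
ee_rot: [0.817, -0.576, 0.002, -0.002]
contact_force: [0.2, 0.9, -1.1]
gripper_width: 85.9
grasp_force: 0.0
```

```bash
python3 chk2.py f10.png sb,498,-127.3,-2.797,90 b,498.9,-128.2,-1.226,18; python3 -c "
import cv2,numpy as np
from h import *
v=cv2.imread('pics/f10.png');s=imaging.get_image('scene')['pixels'][:,:,::-1]
cv2.imwrite('pics/f11.png',np.hstack([v[60:360,130:430],cv2.resize(s[195:295,240:360],(480,400))[50:350]]))"
```

```text
sb [ 498.919 -132.126   -2.798] -90.5 in board [ 3.7 -1.3] -1.572
b [ 498.769 -129.761   -1.221] -70.2 in board [ 1.4 -0.7] 0.005
```

View pics/f11.png

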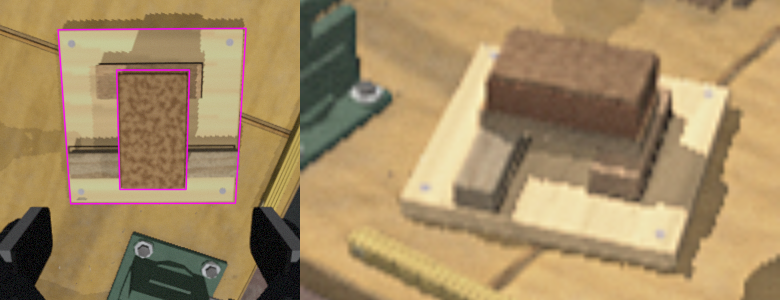

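The stack is flat and square. The block is about 5 mm from the workpiece centre (limit 15 mm), and the bystanders weren't touched. Handing in.

```bash
python3 -c "
from h import *
print(workorder.job_done())"
```

```text
the job is handed in; nothing more can be done
None
```

The job is handed in after about 26 s on the robot's clock: both bearers are on their outlines, with the workpiece across them and the cork block on top, all within tolerance by the last camera measurements; no verdict came back.

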